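# Take the pile apart for inspection

## Task

Take the pile of parts apart and lay the parts out for inspection: the round rod on the roller rest, lying along the groove between its two rollers, midway between its ends; the slotted block in the middle of the dark steel plate, slot upwards; and each specimen box flat in the tray that fits it, the amber one in the small tray and the clear one in the large tray. Never let the rod roll off or fall onto the bench, everything must lie still in the end, and leave the glass jar and the beaker standing where they are.

Things in the scene. Friction and masses are not known exactly. Their poses are not given: they have to be found in the camera images.
- rod: bright steel rod, diameter 18 mm, 70 mm long, top of the pile, lying in the slot of the block. Origin: its centre, on the axis; its own y runs along the axis (it may be rolled about y). In the slot its axis is 5.7 mm above the block's top faces.
- saddle: aluminium block with a slot along its y: 30 mm (x) x 36 mm (y) x 22 mm high; slot 14 mm wide, 8 mm deep, open at the top. It stands on the amber box's lid and carries the rod. Origin: centre of its underside, z up.
- amber_box: closed amber-tinted plastic specimen box, 41 mm (x) x 46 mm (y) x 20 mm high (lid does not open; its side walls stand about 2 mm inside that outline). It stands on the clear box and carries the slotted block. Origin: centre of its underside, z up.
- clear_box: closed clear plastic specimen box, 53 mm (x) x 70 mm (y) x 22 mm high (lid does not open), at the bottom of the pile, on the bench. Origin: centre of its underside, z up. In the pile all parts lie nearly parallel (within about 0.2 rad) and centred within about 5 mm.
- roller_rest: fixed roller rest: aluminium base 62 x 116 x 6 mm with two freely turning dark rubber rollers, diameter 14 mm, 90 mm long, along its y, their axes at x = -11 and +11 mm, 18 mm above the bench; low end plates 20 mm high stand just beyond the roller ends. A rod of 18 mm lying between the rollers has its axis 29.6 mm above the bench. Origin: centre of its underside, z up.
- plate: fixed dark steel plate 80 x 80 mm; its flat top is 14 mm above the bench. Origin: centre of its underside at bench height.
- small_tray: fixed shallow white plastic tray, inside 57 mm (x) x 62 mm (y), walls 3 mm thick and 9 mm high, floor 3 mm above the bench; for the amber box, long side along y. Origin: centre of its underside, z up.
- large_tray: fixed shallow white plastic tray, inside 69 mm (x) x 86 mm (y), walls 3 mm thick and 9 mm high, floor 3 mm above the bench; for the clear box, long side along y. Origin: centre of its underside, z up.
- jar: loose glass jar with milky cap, diameter 48 mm, 89 mm tall, a bystander to be left alone. Origin: centre of its underside, z up.
- beaker: loose clear beaker, diameter 54 mm, 68 mm tall, standing at the far middle of the work area, a bystander to be left alone (another beaker far back on the left is fixed scenery). Origin: centre of its underside, z up.

How it is judged:
By the outcome, as a careful person would: the job done as asked, in the order asked, and still so for the second after the job is handed in, with the robot touching nothing.
It also fails if it takes over 115 s, if anything falls off the work surface, if the arm or the gripper's body presses on something with over 40 N, if the wrist force passes 120 N, or if a joint passes its speed limit or range.

## Robot

A 6-joint arm with a two-finger parallel gripper is mounted at the origin on a cart in front of the work surface, level with it; the furniture and walls round the work are solid. World frame = base frame: x ahead of the robot, y to its left, z up, the work surface at z = 0. Lengths are in m, angles in rad, forces in N, time in s.
With the tool pointing down it reaches from about 0.425 to 0.925 m from the base axis. Payload 12.5 kg.
Tool frame: the origin (TCP) lies where the fingers leave the gripper's body, on its centre line; the fingertips stand 73 mm ahead of it and the grasp point (between the pads) lies 54 mm ahead of it (r.grip_point_offset is the distance from the TCP to the grasp point, in m); z points along the fingers, y is the line along which they close (so a half turn about z gives the same grasp; the last joint's range is limited). The gripper opens to 85 mm and grips with 20 to 120 N. Pads are 22 mm wide; open, the fingers measure 114 mm over their backs; the gripper's body (76 mm by 85 mm) begins 54 mm behind the grasp point. The pads swing forward as they close: fully open they stand 13 mm farther back than shut.
Start: joints at [-1.316, 0.491, 1.559, -0, 1.092, -0.106], TCP at [0.221, -0.585, 0.304] pointing down, gripper open.
Joint ranges: [-3.1, 3.1], [-0.84, 2.19], [0.05, 2.79], [-1.13, 4.28], [0.06, 2.93], [-2.69, 2.69]. Speed limits (rad/s): [2.22, 2.22, 2.79, 3.14, 3.14, 3.14].

## Interface

Orientations are given as a unit quaternion [w, x, y, z].
In Python, from rig import r gives the robot as it stands.
- The arm moves only by the shell command python3 -m handwheel 'ROWS' [FORCE]. ROWS is JSON, one flat list of numbers, 7 for each row, row after row: the finger opening in m, from 0 to 0.0854, then the shift along the tool's x, y, z in m, then the turn, a rotation vector about the tool's x, y, z in rad. In form: [gripper, dx, dy, dz, ax, ay, az, gripper, dx, dy, dz, ax, ay, az, ...]. A call has 1 to 20 rows; each row shifts and turns the commanded pose from where the row before left it, along the tool's axes as they then stand; what a row does not reach is not made up. A row lasts 1/10 s, in which the tool goes at most 50 mm and 8.59 degrees, less where a joint would pass 70% of its speed; a pose out of reach is approached as far as the arm can. A call with a gripper value outside its range is refused whole. The fingers move at their own pace and stop on an object; FORCE is the grip in N (left out, the last holds). Time passes only in rows, so rows that do not move let the fingers close. It gives the time, the measured TCP pose, the force, the opening and the grip force at its end, in the units of the state.
- r.get_obs(): the state, without advancing time (a new reading comes with each control period).
- r.get_image(name): name is "side" or "top" or "wrist"; returns (picture, depth): 480x640x3 uint8, red, green, blue; 480x640 float32, m along the optical axis (not along the pixel's ray), 0 where there is no reading.
- r.get_calibration(name): a dict with "intrinsics" (3x3 intrinsics, pixels), "k1" (the pictures are not rectified: a ray, as slopes to the right and down, at radius r is drawn at 1 + k1 r^2 times it, then the intrinsics apply), "rvec" (rotation vector, rad) and "tvec" (3), from world to camera coordinates, as OpenCV has them. Camera axes: x right, y down, z forward; pixel columns grow to the right and rows downward; lengths in m; the calibration is good to about 2 mm. A picture is of the moment at which its call begins: read the wrist's pose just before it. get_calibration takes no time and is no camera call; for the wrist camera it gives the pose at the moment of the call.
- r.finish_job(): hands the job in; it is judged then, once.
The state is a dict: "time": time; "joints": joint angles; "qvel": joint speeds; "joint_torque": joint torques, N m; "position": TCP position; "orientation": TCP orientation; "wrist_force": force on the tool from outside, world axes, zero at the start; "wrist_torque": the same for the moment, N m; "finger_gap": opening from 0.0 (shut) to 1.0 (fully open); "finger_force": force on a finger pad.
Only numpy, scipy, OpenCV 4.12 (cv2) and the standard library are available. Lean on these libraries where they do the work, as an engineer would, in place of code of your own. Each camera call takes 0.05 s, during which the arm holds its last target. There are 200 camera calls.

## Working session

There is one attempt and no reset: what is moved stays moved. The work goes in short steps, Python scripts to look and compute and a shell command to move; the robot and the scene stay as the last step left them, time stands still between calls to the robot, and variables do not carry over. Pictures are saved under pics/ and viewed, at most 14 in all, crops included, and the job is handed in when it is done.

```bash
mkdir -p pics; ls; cat > h.py <<'E'
import numpy as np, cv2
from rig import r
def snap(n,save=None):
    c=r.get_calibration(n); im,d=r.get_image(n)
    if save: cv2.imwrite('pics/'+save,im[:,:,::-1])
    return im,d,c
def ray(c,uv):
    K=np.array(c['intrinsics'],float);k1=c['k1']
    p=cv2.undistortPoints(np.array(uv,float).reshape(-1,1,2),K,np.array([k1,0,0,0,0.]))[:,0]
    R=cv2.Rodrigues(np.array(c['rvec'],float))[0];t=np.array(c['tvec'],float).ravel()
    return -R.T@t, np.c_[p,np.ones(len(p))]@R
def onz(c,uv,z):
    o,d=ray(c,uv); return o+d*((z-o[2])/d[:,2])[:,None]
def cloud(c,depth):
    v,u=np.mgrid[:480,:640]; o,d=ray(c,np.c_[u.ravel(),v.ravel()])
    return (o+d*depth.ravel()[:,None]).reshape(480,640,3)
E
python3 - <<'E'
from h import *
print(r.get_obs())
for n in('top','side'):
    im,d,c=snap(n,n+'0.png'); print(n,c,(d>0).mean())
E
```

```text
pics
{'time': 0.0, 'joints': array([-1.31556416e+00,  4.91574916e-01,  1.55946263e+00,  3.61155189e-05,
        1.09170101e+00, -1.05596862e-01]), 'qvel': array([-9.17715084e-04, -4.33489501e-04, -3.79226762e-04, -3.23727682e-05,
        6.59058457e-04,  3.35463692e-04]), 'joint_torque': array([-3.18929953e-03, -6.18458533e+01, -2.61597884e+01, -1.06943010e-04,
        4.02358113e-03,  1.43561675e-06]), 'position': array([ 0.2206472 , -0.58459772,  0.30331361]), 'orientation': array([-5.72544337e-04,  9.83770732e-01,  1.79429146e-01, -2.68516818e-05]), 'wrist_force': array([ 0.49973675, -0.73617828,  0.27098752]), 'wrist_torque': array([ 0.02126751,  0.05343619, -0.04242276]), 'finger_force': 0.0, 'finger_gap': 1.0011189327964862}
top {'intrinsics': array([[479.93683734,   0.        , 322.80144578],
       [  0.        , 479.93683734, 235.34330887],
       [  0.        ,   0.        ,   1.        ]]), 'k1': -0.08130117208001535, 'rvec': array([ 2.14599735, -2.14730342,  0.10401577]), 'tvec': array([-0.07526303,  0.56891332,  1.03388826])} 0.9958235677083334
side {'intrinsics': array([[450.05397425,   0.        , 324.4556473 ],
       [  0.        , 450.05397425, 228.19141086],
       [  0.        ,   0.        ,   1.        ]]), 'k1': 0.02285428167188951, 'rvec': array([ 0.04459064,  2.69669312, -1.54224065]), 'tvec': array([0.57749038, 0.11538474, 0.94875421])} 0.9959407552083334
```

View pics/top0.png

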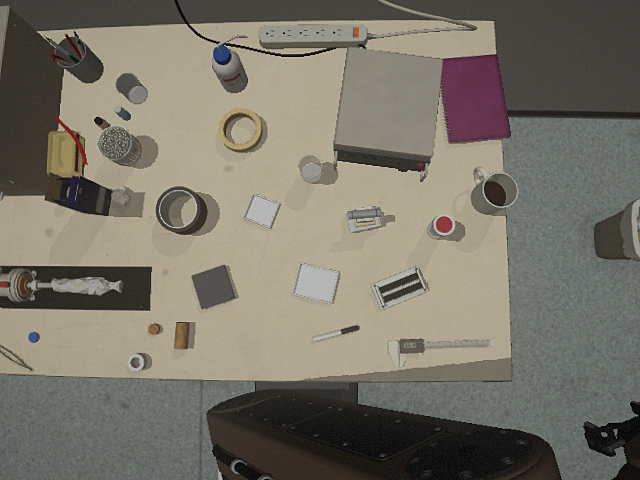

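View pics/side0.png

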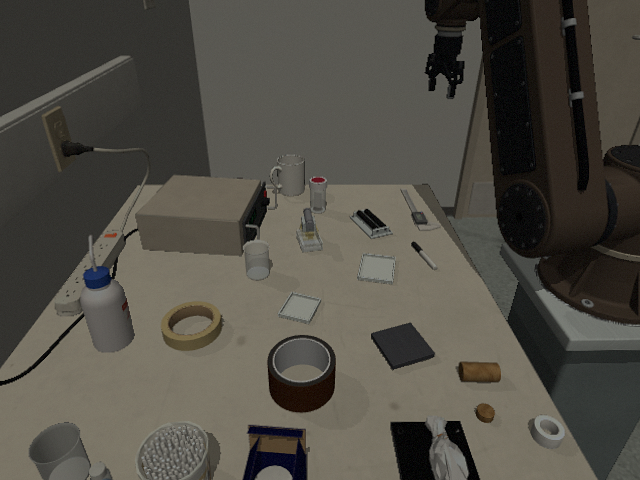

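The top view shows the small tray at (262,211), large tray (317,283), plate (214,287), roller rest (400,287), pile (366,219), jar (443,226) and beaker (312,169). The side view shows the pile at (309,235), with the jar just behind it at (318,195).

```bash
cat >> h.py <<'E'
def rect(c,mask,z,win):
    x0,y0,x1,y1=win; m=np.zeros(mask.shape,np.uint8); m[y0:y1,x0:x1]=mask[y0:y1,x0:x1]
    cs,_=cv2.findContours(m,cv2.RETR_EXTERNAL,cv2.CHAIN_APPROX_NONE)
    k=max(cs,key=cv2.contourArea); P=onz(c,k[:,0]+0.0,z)[:,:2]
    (cx,cy),(w,h),a=cv2.minAreaRect((P*1000).astype(np.float32))
    # angle of long axis
    b=a if w>=h else a+90
    b=(b+90)%180-90
    return np.round([cx,cy,max(w,h),min(w,h),b],1)
E
python3 - <<'E'
from h import *
im,d,c=snap('top')
hsv=cv2.cvtColor(im,cv2.COLOR_RGB2HSV);S,V=hsv[...,1],hsv[...,2]
X=cloud(c,d)
white=((S<25)&(V>120)).astype(np.uint8)
for n,m,z,w in [('small',white,.009,(235,185,290,238)),('large',white,.009,(285,255,350,312)),('plate',((V<110)).astype(np.uint8),.014,(185,258,245,315)),('rest',((S<45)).astype(np.uint8),.01,(365,260,437,313))]:
    print(n,rect(c,m,z,w))
print('patch V,S bench',hsv[240,300],'tray',hsv[283,317],hsv[211,262])
# heights by depth
for n,w in [('pile',(335,195,400,245)),('jar',(425,205,462,245)),('beak',(295,150,330,190)),('rest',(365,260,437,313)),('rollers',(375,268,425,306))]:
    x0,y0,x1,y1=w;P=X[y0:y1,x0:x1].reshape(-1,3)
    for lo,hi in [(.005,.015),(.015,.03),(.03,.05),(.05,.062),(.062,.085),(.085,.1)]:
        q=P[(P[:,2]>lo)&(P[:,2]<hi)&(P[:,0]>.3)]
        if len(q)>15:
            rr=cv2.minAreaRect((q[:,:2]*1000).astype(np.float32)); print(n,lo,hi,len(q),q.mean(0).round(4),np.round(rr[0]),np.round(rr[1]),round(rr[2],1))
print('bench z',X[235:250,290:310,2].mean())
big=np.hstack([cv2.resize(im[190:250,330:400],(420,360),interpolation=cv2.INTER_CUBIC),cv2.resize(im[255:315,365:435],(380,360),interpolation=cv2.INTER_CUBIC)])
cv2.imwrite('pics/z1.png',big[:,:,::-1])
E
```

```text
small [630.7  68.1  68.7  62.5  69. ]
large [464.5 -57.7  92.4  74.   76.6]
plate [454.7 172.7  82.   81.9  18.8]
rest [ 461.  -244.   116.8   79.3  -69.1]
patch V,S bench [ 20  46 182] tray [105   3 182] [100   4 182]
pile 0.005 0.015 43 [ 0.5999 -0.168   0.0091] [ 606. -176.] [102. 137.] 6.3
pile 0.015 0.03 214 [ 0.6001 -0.164   0.0216] [ 610. -166.] [52. 72.] 9.5
pile 0.03 0.05 107 [ 0.5977 -0.1664  0.0414] [ 610. -167.] [41. 46.] 5.1
pile 0.05 0.062 16 [ 0.6013 -0.1656  0.0571] [ 610. -163.] [28. 30.] 8.0
pile 0.062 0.085 353 [ 0.6105 -0.165   0.0735] [ 612. -164.] [30. 70.] 4.9
jar 0.005 0.015 21 [ 0.582  -0.3273  0.0092] [ 600. -353.] [38. 92.] 36.1
jar 0.015 0.03 27 [ 0.5756 -0.3188  0.0218] [ 578. -320.] [38. 13.] 29.9
jar 0.03 0.05 38 [ 0.5768 -0.3181  0.0392] [ 577. -321.] [40. 15.] 32.2
jar 0.062 0.085 50 [ 0.5755 -0.3193  0.0776] [ 579. -325.] [47. 27.] 37.2
jar 0.085 0.1 378 [ 0.5848 -0.3323  0.0888] [ 585. -332.] [45. 45.] 89.9
beak 0.005 0.015 71 [ 0.7236 -0.0444  0.0087] [728. -46.] [90. 51.] 16.5
beak 0.015 0.03 69 [ 0.7215 -0.0488  0.0229] [720. -47.] [51. 46.] 16.0
beak 0.03 0.05 105 [ 0.7217 -0.0465  0.0399] [720. -47.] [49. 49.] 24.4
beak 0.05 0.062 46 [ 0.7248 -0.0444  0.056 ] [720. -45.] [44. 49.] 89.8
beak 0.062 0.085 124 [ 0.7242 -0.0465  0.0667] [721. -47.] [55. 51.] 0.4
rest 0.005 0.015 549 [ 0.4533 -0.2459  0.0072] [ 453. -255.] [104. 157.] 4.0
rest 0.015 0.03 617 [ 0.4536 -0.2465  0.0226] [ 454. -247.] [ 46. 106.] 21.2
rollers 0.005 0.015 490 [ 0.4549 -0.2471  0.0072] [ 452. -248.] [ 66. 116.] 20.8
rollers 0.015 0.03 615 [ 0.4536 -0.2463  0.0226] [ 454. -247.] [ 46. 106.] 21.2
bench z 0.003271606295651359
```

View pics/z1.png

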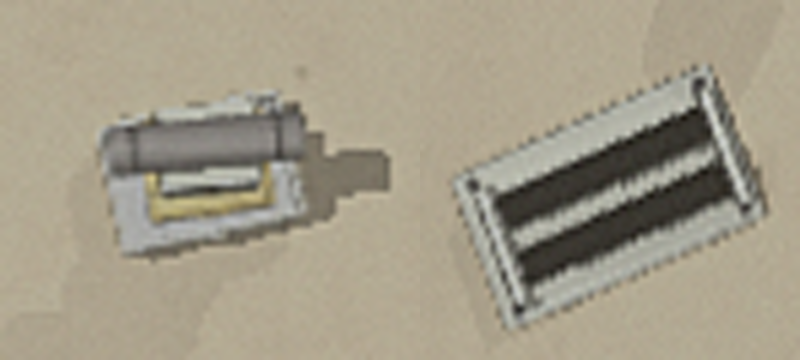

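The zoom shows the rod lying across the pile along its long side, with the saddle, amber lid and clear box stepping out beneath it. The roller rest is clear, tilted about 21°. The depth heights match the given sizes with a bias of about 3 mm. Next I move above the pile for a wrist look.

```bash
cat >> h.py <<'E'
def go(x,y,z,phi,rot_first=False):
    """mm/deg target of TCP, tool down; prints tool-axis shift for translate-then-turn"""
    o=r.get_obs();p=np.array(o['position'])*1000;q=o['orientation']
    from scipy.spatial.transform import Rotation as T
    R=T.from_quat(np.r_[q[1:],q[0]]).as_matrix(); f=np.degrees(np.arctan2(R[1,0],R[0,0]))
    d=np.array([x,y,z])-p; 
    G=T.from_euler('z',phi,degrees=True).as_matrix()@np.diag([1,-1,-1.])
    rv=T.from_matrix(R.T@G).as_rotvec()
    print('t',round(o['time'],2),'pos',p.round(1),'phi',round(f,1),'tilt z',R[:,2].round(3))
    t=(G if rot_first else R).T@d
    print('tool shift mm',t.round(1),'len',round(np.linalg.norm(t),1),'rotvec rad',rv.round(4),'F',np.round(o['wrist_force'],1),'gap',round(o['finger_gap']*85.4,1),'ff',round(o['finger_force'],1))
E
python3 -m handwheel '[0.085,0.0395,-0.0197,0,0,0,0,0.085,0.0395,-0.0197,0,0,0,0,0.085,0.0395,-0.0197,0,0,0,0,0.085,0.0395,-0.0197,0,0,0,0,0.085,0.0395,-0.0197,0,0,0,0,0.085,0.0395,-0.0197,0,0,0,0,0.085,0.0395,-0.0197,0,0,0,0,0.085,0.0395,-0.0197,0,0,0,0,0.085,0.0395,-0.0197,0,0,0,0,0.085,0.0395,-0.0197,0,0,0,0,0.085,0.0395,-0.0197,0,0,0,0,0.085,0.0395,-0.0197,0,0,0,0,0.085,0.0395,-0.0197,0,0,0,0]' 30
python3 -m handwheel '[0.085,0,0,0,0,0,-0.1445,0.085,0,0,0,0,0,-0.1445,0.085,0,0,0,0,0,-0.1445,0.085,0,0,0,0,0,-0.1445,0.085,0,0,0,0,0,-0.1445,0.085,0,0,0,0,0,-0.1445,0.085,0,0,0,0,0,-0.1445,0.085,0,0,0,0,0,-0.1445,0.085,0,0,0,0,0,-0.1445,0.085,0,0,0,0,0,0]'
python3 - <<'E'
from h import *
go(611,-164,230,95)
im,d,c=snap('wrist','w1.png'); print(c,(d>0).mean())
E
```

```text
time: 1.45
position: [0.6117, -0.1623, 0.3037]
orientation: [-0.0, 0.984, 0.179, -0.0]
wrist_force: [0.1, -0.9, 0.2]
finger_gap: 0.994
finger_force: 0.0
time: 2.45
position: [0.6106, -0.1639, 0.3037]
orientation: [-0.0, 0.674, 0.739, -0.0]
wrist_force: [0.7, 0.2, 0.1]
finger_gap: 0.997
finger_force: 0.0
t 2.45 pos [ 610.6 -163.9  303.7] phi 95.3 tilt z [-0.  0. -1.]
tool shift mm [-0.2  0.4 73.7] len 73.7 rotvec rad [-0.0004 -0.0001  0.0054] F [0.7 0.2 0.1] gap 85.1 ff 0.0
{'intrinsics': array([[378.61399818,   0.        , 320.86093617],
       [  0.        , 378.61399818, 240.5414899 ],
       [  0.        ,   0.        ,   1.        ]]), 'k1': -0.04086202849084827, 'rvec': array([-2.80730887, -0.13068981, -0.02235872]), 'tvec': array([-0.59356207, -0.25050322,  0.30827371])} 0.9961295572916666
```

View pics/w1.png

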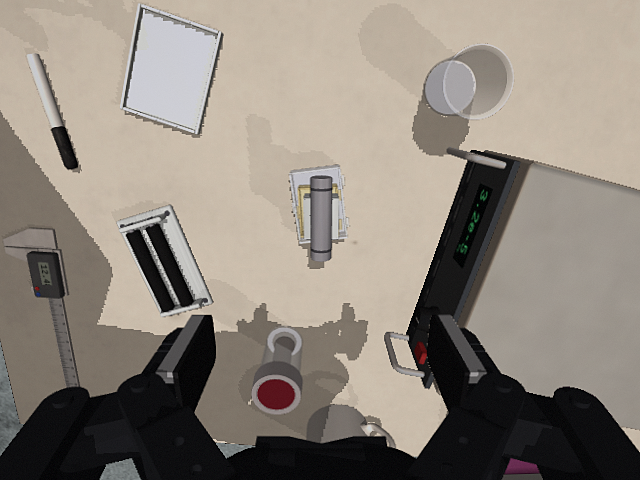

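The wrist view shows the pile at (318,212) with the rod nearly along the image's vertical. The rest is at (165,260), the large tray at (172,70), the beaker at (470,85), and the jar at (280,380). The instrument is on the right. I measure the pile and rest from this closer view.

```bash
cat >> h.py <<'E'
def layer(P,lo,hi,box):
    q=P.reshape(-1,3); q=q[(q[:,2]>lo)&(q[:,2]<hi)&(q[:,0]>box[0])&(q[:,0]<box[1])&(q[:,1]>box[2])&(q[:,1]<box[3])]
    if len(q)<15: return len(q)
    (a,b),(w,h),g=cv2.minAreaRect((q[:,:2]*1000).astype(np.float32)); m=q.mean(0)*1000
    return len(q),m.round(1),'rect',np.round([a,b,w,h,g],1)
E
python3 - <<'E'
from h import *
im,d,c=snap('wrist'); X=cloud(c,d)
print('bench',np.median(X[150:160,250:280,2]))
b=(.54,.68,-.23,-.10)
for lo,hi in [(.012,.026),(.034,.045),(.058,.066),(.0675,.09)]: print(lo,layer(X,lo,hi,b))
q=X.reshape(-1,3);q=q[(q[:,2]>.072)&(q[:,2]<.085)&(abs(q[:,0]-.61)<.05)&(abs(q[:,1]+.165)<.06)]
v=np.linalg.svd(q[:,:2]-q[:,:2].mean(0))[2][0];print('rod axis deg',np.degrees(np.arctan2(v[1],v[0]))%180,q.mean(0),q[:,2].max())
b=(.36,.55,-.33,-.16)
for lo,hi in [(.003,.012),(.016,.03),(.022,.03)]: print('rest',lo,layer(X,lo,hi,b))
q=X.reshape(-1,3)[::3];q=q[(q[:,2]>.06)&(q[:,2]<.2)&(q[:,0]>.5)&(q[:,0]<.9)&(q[:,1]>-.27)&(q[:,1]<0)&~((abs(q[:,0]-.611)<.06)&(abs(q[:,1]+.164)<.06))]
print('tall near: minx',q[:,0].min(),q[q[:,0].argmin()],'max z',q[:,2].max())
hsv=cv2.cvtColor(im,cv2.COLOR_RGB2HSV)
white=((hsv[...,1]<25)&(hsv[...,2]>120)).astype(np.uint8)
print('large',rect(c,white,.009,(112,0,232,145)))
E
```

```text
bench -0.000825510755400799
0.012 (1233, array([ 607.9, -155.9,   20.8]), 'rect', array([ 609.7, -167.2,   53.3,   70.4,   12.3]))
0.034 (399, array([ 600.7, -162.9,   40.5]), 'rect', array([ 609.6, -167.9,   41.1,   46.1,    8. ]))
0.058 (574, array([ 611. , -165.5,   63.7]), 'rect', array([ 610.7, -157.9,   29.9,   54.7,    4.4]))
0.0675 (1826, array([ 611.1, -163.7,   76.1]), 'rect', array([ 611.1, -165.4,   18. ,   70. ,    5.4]))
rod axis deg 95.26379280129045 [ 0.61107561 -0.1638782   0.07658014] 0.07997267175768408
rest 0.003 (2832, array([ 460.2, -238.1,    5.6]), 'rect', array([ 453.7, -248. ,   63.3,  116.3,   21.9]))
rest 0.016 (2918, array([ 454.6, -244.6,   22. ]), 'rect', array([ 454. , -248. ,   45.9,  106.1,   21.4]))
rest 0.022 (1651, array([ 454. , -246.4,   23.8]), 'rect', array([ 454.2, -248. ,   34.8,   90.2,   21.3]))
tall near: minx 0.6929447649992357 [ 0.69294476 -0.05023095  0.0678033 ] max z 0.10229395728938834
large [464.8 -58.6  91.7  74.7  76.7]
```

```bash
python3 -m handwheel '[0.045,-0.0015,0.0004,0.045,0,0,0,0.045,0,0,0.045,0,0,0,0.045,0,0,0.035,0,0,0,0.045,0,0,0.02,0,0,0,0.045,0,0,0.01,0,0,0,0.045,0,0,0.005,0,0,0,0.045,0,0,0.005,0,0,0,0.045,0,0,0,0,0,0]' 30
python3 - <<'E'
from h import *
go(611.1,-165.4,138.7,95.3)
im,d,c=snap('wrist','w2.png')
cv2.imwrite('pics/w2c.png',im[80:480,60:600,::-1])
E
```

```text
time: 3.35
position: [0.6114, -0.1654, 0.1393]
orientation: [0.0, 0.675, 0.738, 0.0]
wrist_force: [0.2, -0.3, 0.3]
finger_gap: 0.528
finger_force: 0.0
t 3.35 pos [ 611.4 -165.4  139.3] phi 95.1 tilt z [ 0.001 -0.    -1.   ]
tool shift mm [ 0.  -0.3  0.6] len 0.7 rotvec rad [ 0.0007  0.0004 -0.0027] F [ 0.2 -0.3  0.3] gap 45.1 ff 0.0
```

View pics/w2c.png

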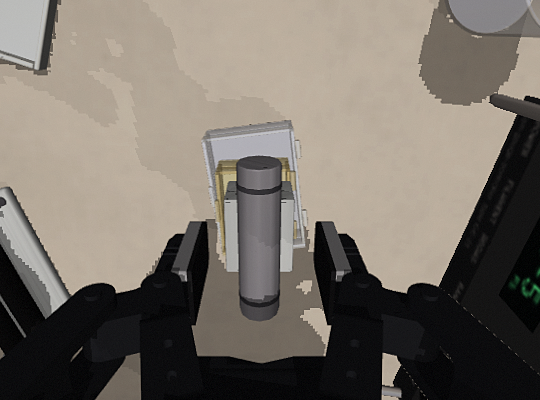

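The crop shows the rod centred between the pads at (260,240), with the fingers clear of the block. Next I close on it.

```bash
python3 -m handwheel '[0.03,0,0,0,0,0,0,0.022,0,0,0.0003,0,0,0,0.014,0,0,0,0,0,0,0.014,0,0,0,0,0,0,0.012,0,0,0,0,0,0,0.012,0,0,0,0,0,0,0.012,0,0,0,0,0,0]' 40
python3 - <<'E'
from h import *
go(611.1,-165.4,138.7,95.3)
E
```

```text
time: 4.1
position: [0.6112, -0.1654, 0.1389]
orientation: [0.0, 0.674, 0.738, -0.0]
wrist_force: [-2.7, -0.6, 4.9]
finger_gap: 0.189
finger_force: 39.3
t 4.1 pos [ 611.2 -165.4  138.9] phi 95.2 tilt z [ 0. -0. -1.]
tool shift mm [ 0.  -0.1  0.2] len 0.3 rotvec rad [ 0.0002  0.0003 -0.002 ] F [-2.7 -0.6  4.9] gap 16.1 ff 39.3
```

```bash
python3 -m handwheel '[0.012,0,0,-0.001,0,0,0,0.012,0,0,-0.003,0,0,0,0.012,0,0,-0.004,0,0,0,0.012,0,0,-0.004,0,0,0,0.012,0,0,0,0,0,0]'
python3 - <<'E'
from h import *
go(611.1,-165.4,138.7,95.3)
im,d,c=snap('wrist')
a=im[200:460,200:440]
im,d,c=snap('side');b=im[170:260,270:360]
print(layer(cloud(c,d),.05,.12,(.58,.64,-.22,-.11)))
cv2.imwrite('pics/w3.png',np.hstack([cv2.resize(a,(400,433)),cv2.resize(b,(400,433),interpolation=cv2.INTER_CUBIC)])[:,:,::-1])
E
```

```text
time: 4.6
position: [0.6115, -0.1654, 0.1513]
orientation: [0.001, 0.674, 0.738, 0.0]
wrist_force: [-0.4, 0.3, -1.0]
finger_gap: 0.188
finger_force: 39.0
t 4.6 pos [ 611.5 -165.4  151.3] phi 95.2 tilt z [ 0.001 -0.    -1.   ]
tool shift mm [ 0.  -0.4 12.6] len 12.6 rotvec rad [ 0.001   0.0005 -0.002 ] F [-0.4  0.3 -1. ] gap 16.0 ff 39.0
(451, array([ 610.4, -155.1,   85.8]), 'rect', array([ 610.2, -163.1,   69.5,   44. ,   69.6]))
```

View pics/w3.png

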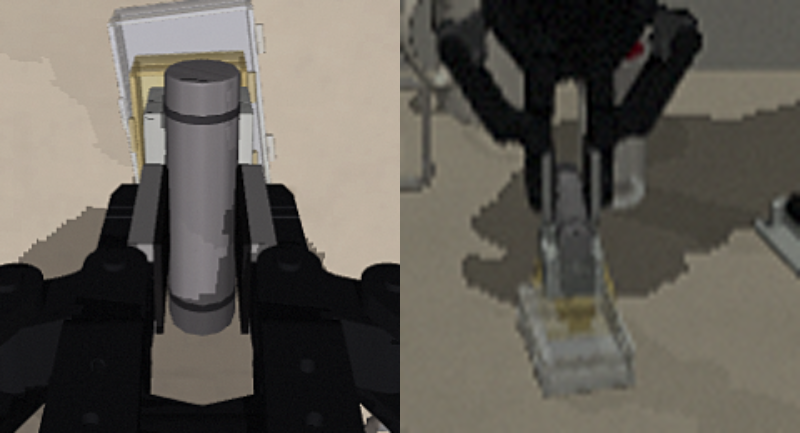

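The left view shows the rod square between the pads, and the right view shows the fingers at the rod with the block below. Lifting and carrying to the rest.

```bash
python3 -m handwheel '[0.012,0,0,-0.01,0,0,0,0.012,0,0,-0.025,0,0,0,0.012,0,0,-0.03,0,0,0,0.012,0,0,-0.015,0,0,0,0.012,-0.0068,-0.0164,0,0,0,0,0.012,-0.0136,-0.0328,0,0,0,0,0.012,-0.0136,-0.0328,0,0,0,0,0.012,-0.0136,-0.0328,0,0,0,0,0.012,-0.0136,-0.0328,0,0,0,0,0.012,-0.0068,-0.0166,0,0,0,0,0.012,0,0,0,0,0,-0.07,0.012,0,0,0,0,0,-0.07,0.012,0,0,0,0,0,-0.07,0.012,0,0,0,0,0,-0.071,0.012,0,0,0,0,0,0,0.012,0,0,0,0,0,0]'
python3 - <<'E'
from h import *
go(454.1,-248,102.7,111.3)
im,d,c=snap('wrist','w4.png'); X=cloud(c,d).reshape(-1,3)
p=r.get_obs()['position']
a=np.radians(111.3);u=np.array([np.cos(a),np.sin(a)]);n=np.array([np.sin(a),-np.cos(a)])
e=X[:,:2]-p[:2];s=e@u*1000;t=e@n*1000
m=(abs(t)<3)&(abs(s)<50)&(X[:,2]>p[2]-.09)&(X[:,2]<p[2]-.03)
print('rod span',s[m].min(),s[m].max())
for k in range(-40,41,10):
    q=m&(abs(s-k)<5); print(k,q.sum(),(X[q,2].max()-p[2])*1000 if q.any() else 0, np.median(t[(abs(t)<12)&(abs(s-k)<5)&(X[:,2]>p[2]-.073)&(X[:,2]<p[2]-.03)]) if q.any() else 0)
Y=cloud(c,d)
b=(.36,.55,-.33,-.16)
print('rest',layer(Y,.003,.012,b),layer(Y,.016,.03,b))
E
```

```text
time: 6.3
position: [0.4539, -0.2479, 0.231]
orientation: [0.0, 0.565, 0.825, -0.0]
wrist_force: [-0.7, -0.4, -1.3]
finger_gap: 0.183
finger_force: 39.2
t 6.3 pos [ 453.9 -247.9  231. ] phi 111.2 tilt z [ 0. -0. -1.]
tool shift mm [-1.000e-01  2.000e-01  1.283e+02] len 128.3 rotvec rad [ 0.0002  0.0004 -0.0023] F [-0.7 -0.4 -1.3] gap 15.6 ff 39.2
rod span -35.44968119845962 35.37809764984389
-40 6 -61.13322975815161 2.5606788956124875
-30 256 -59.63145491560906 0.6130259536449987
-20 277 -59.46777449360774 0.22855079710137374
-10 292 -59.3396803889219 0.6479423517564047
0 323 -59.53026523174037 0.672808321212648
10 340 -59.56387063590751 -0.8691789379435283
20 359 -58.87371717693576 0.3290177719624536
30 592 -59.47834972471247 0.718289136943971
40 14 -61.523751302238914 0.36936107601863666
rest (5127, array([ 449.2, -237.9,    5.6]), 'rect', array([ 453.1, -247.9,   62.2,  115.7,   21.7])) (3270, array([ 445.1, -228. ,   22.2]), 'rect', array([ 452.7, -247.6,   45.6,  104.7,   21.7]))
```

The rod is level, centred in the grip (span ±35.4 mm) and over the rest. Descending.

```bash
python3 -m handwheel '[0.012,0,0,0.02,0,0,0,0.012,0,0,0.04,0,0,0,0.012,0,0,0.035,0,0,0,0.012,0,0,0.02,0,0,0,0.012,0,0,0.01,0,0,0,0.012,0,0,0.004,0,0,0,0.012,0,0,0.001,0,0,0,0.012,0,0,0,0,0,0,0.012,0,0,0.001,0,0,0,0.012,0,0,0,0,0,0]'
python3 - <<'E'
from h import *
go(454.1,-248,98.8,111.3)
E
```

```text
time: 7.35
position: [0.454, -0.2481, 0.1002]
orientation: [0.001, 0.564, 0.826, -0.0]
wrist_force: [-0.7, -1.1, 0.6]
finger_gap: 0.189
finger_force: 39.2
t 7.35 pos [ 454.  -248.1  100.2] phi 111.3 tilt z [ 0.001 -0.001 -1.   ]
tool shift mm [0.  0.1 1.4] len 1.4 rotvec rad [ 0.0006  0.0011 -0.0003] F [-0.7 -1.1  0.6] gap 16.2 ff 39.2
```

```bash
python3 -m handwheel '[0.012,0,0,0.0005,0,0,0,0.012,0,0,0,0,0,0,0.012,0,0,0.0005,0,0,0,0.012,0,0,0,0,0,0]' 20
python3 - <<'E'
from h import *
go(454.1,-248,98.8,111.3)
E
```

```text
time: 7.75
position: [0.4535, -0.2483, 0.0992]
orientation: [0.0, 0.564, 0.826, -0.0]
wrist_force: [-6.1, -4.6, 8.0]
finger_gap: 0.195
finger_force: 40.1
t 7.75 pos [ 453.5 -248.3   99.2] phi 111.3 tilt z [-0.    -0.001 -1.   ]
tool shift mm [0.1 0.7 0.4] len 0.8 rotvec rad [-0.0004  0.0005 -0.0001] F [-6.1 -4.6  8. ] gap 16.6 ff 40.1
```

```bash
python3 -m handwheel '[0.017,0,-0.0004,0,0,0,0,0.019,0,0,0,0,0,0,0.021,0,0,0,0,0,0,0.024,0,0,0,0,0,0,0.028,0,0,-0.001,0,0,0,0.034,0,0,-0.003,0,0,0,0.034,0,0,-0.015,0,0,0,0.034,0,0,-0.04,0,0,0,0.04,0,0,-0.05,0,0,0,0.06,0,0,-0.03,0,0,0,0.06,0,0,0,0,0,0]' 20
python3 - <<'E'
from h import *
go(610.7,-167,230,97)
im,d,c=snap('wrist','w5.png'); X=cloud(c,d)
print('rod',layer(X,.032,.05,(.36,.55,-.33,-.16)),'rest',layer(X,.003,.012,(.36,.55,-.33,-.16)))
print(rect(c,((cv2.cvtColor(im,cv2.COLOR_RGB2HSV)[...,2])>0).astype(np.uint8),0,(0,0,640,480)))
E
```

```text
time: 8.85
position: [0.4543, -0.2485, 0.2417]
orientation: [0.004, 0.564, 0.826, -0.0]
wrist_force: [0.0, 0.2, -1.3]
finger_gap: 0.7
finger_force: 0.0
t 8.85 pos [ 454.3 -248.5  241.7] phi 111.3 tilt z [ 0.006 -0.004 -1.   ]
tool shift mm [ 19.2 175.3  12.3] len 176.8 rotvec rad [0.0046 0.0055 0.2495] F [ 0.   0.2 -1.3] gap 59.7 ff 0.0
rod (1921, array([ 452.7, -246.9,   36.6]), 'rect', array([ 453.3, -248.5,   17.4,   70.1,   21.7])) rest (4352, array([ 449.5, -238.2,    5.6]), 'rect', array([ 453.1, -247.9,   62.2,  115.7,   21.8]))
[ 486.8 -323.   763.2  492.5   21. ]
```

View pics/w5.png

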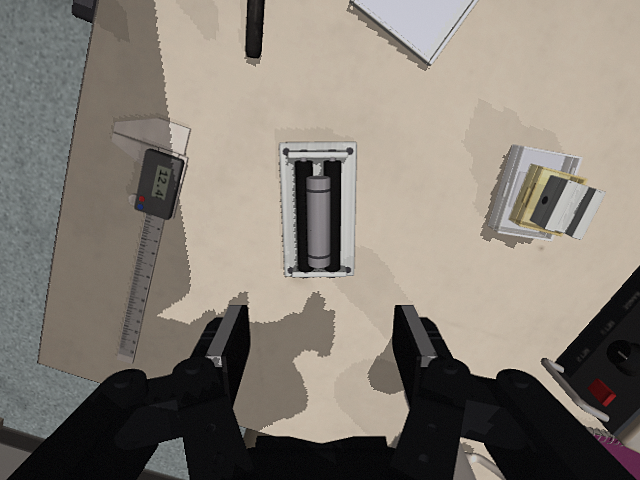

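The picture shows the rod in the groove at (318,222), centred in the rest within about 1 mm, and the pile at (550,195). Now the block.

```bash
python3 -m handwheel '[0.06,0.0038,0.035,0,0,0,0,0.06,0.0038,0.035,0,0,0,0,0.06,0.0038,0.035,0,0,0,0,0.06,0.0038,0.035,0,0,0,0,0.06,0.0039,0.035,0,0,0,0,0.06,0,0,0,0,0,0.083,0.06,0,0,0,0,0,0.083,0.06,0,0,0,0,0,0.083,0.06,0,0,0,0,0,0]'
python3 - <<'E'
from h import *
im,d,c=snap('wrist'); X=cloud(c,d)
b=(.54,.68,-.23,-.10)
for lo,hi in [(.015,.026),(.034,.046),(.05,.07),(.06,.07)]: print(lo,layer(X,lo,hi,b))
go(610.7,-167,117,97)
hsv=cv2.cvtColor(im,cv2.COLOR_RGB2HSV)
E
```

```text
time: 9.8
position: [0.6093, -0.1665, 0.2359]
orientation: [-0.001, 0.663, 0.749, -0.0]
wrist_force: [0.1, 0.3, 0.0]
finger_gap: 0.704
finger_force: 0.0
0.015 (1962, array([ 606.9, -153. ,   21.4]), 'rect', array([ 609.6, -167.3,   51.9,   70.7,   12.4]))
0.034 (875, array([ 603.1, -157.2,   40.6]), 'rect', array([ 609.6, -168. ,   41.2,   46.7,    7.8]))
0.05 (2340, array([ 611.2, -165.7,   59.9]), 'rect', array([ 611.4, -167.4,   30. ,   36.9,    5.1]))
0.06 (1229, array([ 611.3, -166.5,   63.7]), 'rect', array([ 611.4, -167.4,   30. ,   36.9,    5.2]))
t 9.85 pos [ 609.3 -166.6  236.2] phi 97.1 tilt z [-0.002  0.001 -1.   ]
tool shift mm [ -0.7   1.5 119.2] len 119.2 rotvec rad [-0.0019 -0.0009  0.0021] F [-0.4  0.1  0.1] gap 59.8 ff 0.0
```

```bash
python3 -m handwheel '[0.055,-0.001,0.002,0.03,0,0,0.033,0.055,0,0,0.04,0,0,0,0.055,0,0,0.03,0,0,0,0.055,0,0,0.0135,0,0,0,0.055,0,0,0.005,0,0,0,0.055,0,0,0,0,0,0,0.04,0,0,0,0,0,0,0.034,0,0,0,0,0,0,0.026,0,0,0,0,0,0,0.026,0,0,0,0,0,0,0.024,0,0,0,0,0,0]' 40
python3 - <<'E'
from h import *
go(611.4,-167.4,117.5,95.2)
E
```

```text
time: 10.95
position: [0.6121, -0.1676, 0.1206]
orientation: [0.001, 0.675, 0.738, 0.0]
wrist_force: [-1.2, -0.0, 6.1]
finger_gap: 0.339
finger_force: 40.5
t 10.95 pos [ 612.1 -167.6  120.6] phi 95.1 tilt z [ 0.002 -0.001 -1.   ]
tool shift mm [ 0.3 -0.7  3.1] len 3.1 rotvec rad [ 0.002   0.0011 -0.0011] F [-1.2 -0.   6.1] gap 28.9 ff 40.5
```

```bash
python3 -m handwheel '[0.024,0,0,-0.002,0,0,0,0.024,0,0,-0.005,0,0,0,0.024,0,0,-0.02,0,0,0,0.024,0,0,-0.04,0,0,0,0.024,0,0,-0.03,0,0,0,0.024,0,0,0,0,0,0]'
python3 - <<'E'
from h import *
go(454.7,172.7,220,109)
im,d,c=snap('wrist','w6.png'); X=cloud(c,d)
b=(.54,.68,-.23,-.10)
for lo,hi in [(.015,.026),(.034,.046),(.05,.07),(.08,.16)]: print(lo,layer(X,lo,hi,b))
cv2.imwrite('pics/w6c.png',im[100:460,120:560,::-1])
E
```

```text
time: 11.55
position: [0.6128, -0.1678, 0.2207]
orientation: [0.003, 0.675, 0.738, 0.001]
wrist_force: [0.3, 0.2, -0.9]
finger_gap: 0.339
finger_force: 39.7
t 11.55 pos [ 612.8 -167.8  220.7] phi 95.1 tilt z [ 0.007 -0.003 -1.   ]
tool shift mm [ 353.3 -127.    -1.2] len 375.4 rotvec rad [ 0.0059  0.0039 -0.242 ] F [ 0.3  0.2 -0.9] gap 28.9 ff 39.7
0.015 (2263, array([ 608. , -154.3,   21.4]), 'rect', array([ 608.9, -167.5,   51.2,   70.5,   12.5]))
0.034 (3487, array([ 609.2, -166.5,   41.3]), 'rect', array([ 609.6, -167.8,   41.4,   46.5,    8.1]))
0.05 0
0.08 (4263, array([ 613.2, -161.2,  154.8]), 'rect', array([ 612.6, -162.8,   40.6,   41.1,   52.5]))
```

View pics/w6c.png

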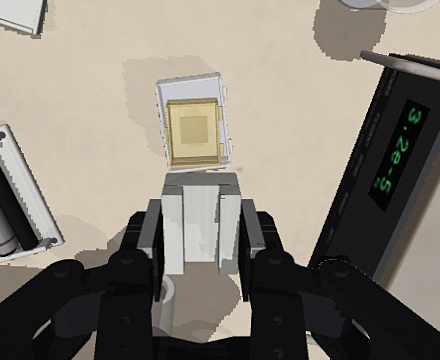

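The crop shows the block held square in the pads at (200,225), slot up, with the amber box undisturbed on the clear box at (193,130). To the plate.

```bash
python3 -m handwheel '[0.024,0.02,-0.0072,0,0,0,0,0.024,0.0393,-0.0141,0,0,0,0,0.024,0.0393,-0.0141,0,0,0,0,0.024,0.0393,-0.0141,0,0,0,0,0.024,0.0393,-0.0141,0,0,0,0,0.024,0.0393,-0.0141,0,0,0,0,0.024,0.0393,-0.0141,0,0,0,0,0.024,0.0393,-0.0141,0,0,0,0,0.024,0.0393,-0.0141,0,0,0,0,0.024,0.0193,-0.007,0,0,0,0,0.024,0,0,0,0,0,-0.08,0.024,0,0,0,0,0,-0.08,0.024,0,0,0,0,0,-0.082,0.024,0,0,0,0,0,0,0.024,0,0,0,0,0,0]'
python3 - <<'E'
from h import *
im,d,c=snap('wrist'); X=cloud(c,d)
print('plate',layer(X,.008,.02,(.38,.53,.09,.25)))
V=cv2.cvtColor(im,cv2.COLOR_RGB2HSV)[...,2]
cv2.imwrite('pics/w7.png',im[:,:,::-1])
go(454.7,172.7,95,109)
hsv=cv2.cvtColor(im,cv2.COLOR_RGB2HSV);white=((hsv[...,1]<25)&(hsv[...,2]>120)).astype(np.uint8)
E
```

```text
time: 13.1
position: [0.4534, 0.1734, 0.2155]
orientation: [-0.0, 0.582, 0.813, -0.0]
wrist_force: [-0.6, 0.6, -0.3]
finger_gap: 0.34
finger_force: 39.7
plate (10718, array([453.5, 177.2,  13.6]), 'rect', array([454.5, 174.4,  80.3,  80.3,  18.9]))
t 13.15 pos [453.4 173.4 215.7] phi 108.9 tilt z [-0.001 -0.    -1.   ]
tool shift mm [ -1.    1.1 120.7] len 120.7 rotvec rad [-0.0009 -0.     -0.0024] F [-0.7 -0.4 -0.4] gap 28.9 ff 39.7
```

View pics/w7.png

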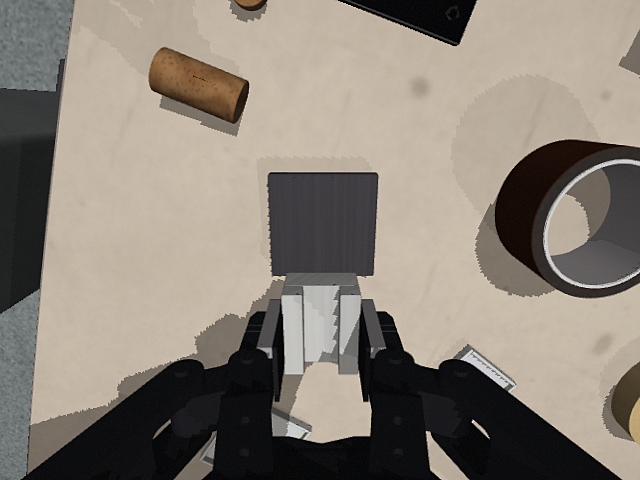

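The plate is at (323,223) and the block sits square in the grip at (320,320). Lowering.

```bash
python3 -m handwheel '[0.024,0,0.0013,0.02,0,0,0,0.024,0,0,0.04,0,0,0,0.024,0,0,0.035,0,0,0,0.024,0,0,0.016,0,0,0,0.024,0,0,0.006,0,0,0,0.024,0,0,0.001,0,0,0,0.024,0,0,0,0,0,0,0.024,0,0,0,0,0,0]'
python3 - <<'E'
from h import *
go(454.6,173.9,92.6,109)
E
```

```text
time: 13.95
position: [0.4552, 0.174, 0.099]
orientation: [0.001, 0.581, 0.814, 0.001]
wrist_force: [0.3, -0.2, -0.6]
finger_gap: 0.341
finger_force: 39.7
t 13.95 pos [455.2 174.   99. ] phi 109.0 tilt z [ 0.002  0.    -1.   ]
tool shift mm [ 0.1 -0.6  6.4] len 6.4 rotvec rad [ 0.0017  0.0003 -0.0004] F [ 0.3 -0.2 -0.6] gap 29.1 ff 39.7
```

```bash
python3 -m handwheel '[0.024,0,-0.0003,0.003,0,0,0,0.024,0,0,0.001,0,0,0,0.024,0,0,0,0,0,0,0.024,0,0,0,0,0,0]'
python3 -m handwheel '[0.024,0,0,0.001,0,0,0,0.024,0,0,0,0,0,0]'
```

```text
time: 14.35
position: [0.4546, 0.1738, 0.0941]
orientation: [0.0, 0.581, 0.814, -0.0]
wrist_force: [-0.3, -0.7, -0.3]
finger_gap: 0.342
finger_force: 39.7
time: 14.55
position: [0.4546, 0.1738, 0.093]
orientation: [0.0, 0.581, 0.814, -0.0]
wrist_force: [-0.4, 0.1, -1.1]
finger_gap: 0.338
finger_force: 39.7
```

```bash
python3 -m handwheel '[0.024,0,0,0.0005,0,0,0,0.024,0,0,0,0,0,0]'
python3 -m handwheel '[0.024,0,0,0.0005,0,0,0,0.024,0,0,0,0,0,0]'
```

```text
time: 14.75
position: [0.4545, 0.1738, 0.0925]
orientation: [0.0, 0.581, 0.814, -0.0]
wrist_force: [0.1, 0.4, -1.0]
finger_gap: 0.342
finger_force: 39.7
time: 14.95
position: [0.4546, 0.1738, 0.0923]
orientation: [0.0, 0.581, 0.814, 0.0]
wrist_force: [-0.9, -0.8, 4.2]
finger_gap: 0.34
finger_force: 40.3
```

Contact at 92.3 mm, as predicted. Releasing.

```bash
python3 -m handwheel '[0.029,0,0,0,0,0,0,0.032,0,0,0,0,0,0,0.038,0,0,0,0,0,0,0.05,0,0,0,0,0,0,0.05,0,0,-0.015,0,0,0,0.05,0,0,-0.04,0,0,0,0.06,0,0,-0.05,0,0,0,0.075,0,0,-0.02,0,0,0,0.075,0,0,0,0,0,0,0.075,0,0,0,0,0,0]'
python3 - <<'E'
from h import *
im,d,c=snap('wrist','w8.png'); X=cloud(c,d);b=(.38,.53,.09,.25)
print('plate',layer(X,.008,.02,b),'block',layer(X,.024,.045,b),layer(X,.033,.045,b))
go(609.6,-167.8,220,98)
E
```

```text
time: 15.95
position: [0.4543, 0.1737, 0.2168]
orientation: [0.0, 0.581, 0.814, 0.0]
wrist_force: [0.3, 0.6, -0.3]
finger_gap: 0.878
finger_force: 0.0
plate (8591, array([453. , 178.2,  13.6]), 'rect', array([454.4, 174.4,  80.2,  80.2,  18.9])) block (2170, array([454.4, 175.6,  31.8]), 'rect', array([454.8, 174.3,  30. ,  36.4,  19.2])) (1130, array([454.6, 175.2,  35.6]), 'rect', array([454.7, 174.5,  29.9,  36.1,  19.4]))
t 16.0 pos [454.2 173.7 216.2] phi 109.0 tilt z [-0.001 -0.    -1.   ]
tool shift mm [-373.5   35.8   -3.9] len 375.2 rotvec rad [-1.200e-03  1.000e-04  1.918e-01] F [-0.3  0.1  0.2] gap 74.9 ff 0.0
```

The block stands centred on the plate within 0.5 mm, slot up. Back for the amber box.

```bash
python3 -m handwheel '[0.075,-0.02,0.0019,0,0,0,0,0.075,-0.0415,0.004,0,0,0,0,0.075,-0.0415,0.004,0,0,0,0,0.075,-0.0415,0.004,0,0,0,0,0.075,-0.0415,0.004,0,0,0,0,0.075,-0.0415,0.004,0,0,0,0,0.075,-0.0415,0.004,0,0,0,0,0.075,-0.0415,0.004,0,0,0,0,0.075,-0.0415,0.004,0,0,0,0,0.075,-0.0215,0.002,0,0,0,0,0.07,0,0,0,0,0,0.095,0.07,0,0,0,0,0,0.097,0.07,0,0,0,0,0,0,0.07,0,0,0,0,0,0]'
python3 - <<'E'
from h import *
im,d,c=snap('wrist'); X=cloud(c,d)
b=(.54,.68,-.23,-.10)
for lo,hi in [(.015,.026),(.034,.046)]: print(lo,layer(X,lo,hi,b))
go(609.6,-167.8,105,98)
E
```

```text
time: 17.4
position: [0.6098, -0.1676, 0.2157]
orientation: [-0.001, 0.655, 0.756, -0.0]
wrist_force: [0.7, -0.4, -0.3]
finger_gap: 0.817
finger_force: 0.0
0.015 (2356, array([ 607. , -154.3,   21.4]), 'rect', array([ 608.3, -167.5,   50.1,   70.5,   12.5]))
0.034 (3595, array([ 609.1, -166.4,   41.3]), 'rect', array([ 609.5, -167.9,   41.4,   46.4,    7.8]))
t 17.45 pos [ 609.9 -167.5  216.1] phi 98.1 tilt z [-0.001  0.001 -1.   ]
tool shift mm [ -0.3  -0.2 111.1] len 111.1 rotvec rad [-0.0014 -0.0007  0.0026] F [0.3 0.4 0.2] gap 70.1 ff 0.0
```

```bash
python3 -m handwheel '[0.065,-0.0003,-0.0002,0.03,0,0,0.002,0.06,0,0,0.04,0,0,0,0.06,0,0,0.025,0,0,0,0.06,0,0,0.012,0,0,0,0.06,0,0,0.004,0,0,0,0.06,0,0,0,0,0,0,0.05,0,0,0,0,0,0,0.044,0,0,0,0,0,0,0.04,0,0,0,0,0,0,0.036,0,0,0,0,0,0,0.034,0,0,0,0,0,0,0.034,0,0,0,0,0,0]' 25
python3 - <<'E'
from h import *
go(609.6,-167.8,105,98)
E
```

```text
time: 18.65
position: [0.6101, -0.1681, 0.107]
orientation: [0.001, 0.657, 0.754, 0.0]
wrist_force: [-0.8, 0.1, 6.8]
finger_gap: 0.414
finger_force: 24.5
t 18.65 pos [ 610.1 -168.1  107. ] phi 97.9 tilt z [ 0.001 -0.    -1.   ]
tool shift mm [ 0.4 -0.4  2. ] len 2.1 rotvec rad [ 0.0009  0.0006 -0.0021] F [-0.8  0.1  6.8] gap 35.4 ff 24.5
```

```bash
python3 -m handwheel '[0.034,0,0,-0.002,0,0,0,0.034,0,0,-0.005,0,0,0,0.034,0,0,-0.02,0,0,0,0.034,0,0,-0.035,0,0,0,0.034,0,0,-0.025,0,0,0,0.034,0,0,0,0,0,0,0.034,0,0,0,0,0,0]'
python3 - <<'E'
from h import *
go(630.7,68.1,200,69)
im,d,c=snap('wrist','w9.png'); X=cloud(c,d)
b=(.54,.68,-.23,-.10)
for lo,hi in [(.015,.026),(.034,.046)]: print(lo,layer(X,lo,hi,b))
cv2.imwrite('pics/w9c.png',im[100:460,120:560,::-1])
E
```

```text
time: 19.35
position: [0.6098, -0.168, 0.1934]
orientation: [0.0, 0.657, 0.754, 0.0]
wrist_force: [-1.1, -0.3, -0.4]
finger_gap: 0.418
finger_force: 25.3
t 19.35 pos [ 609.8 -168.   193.4] phi 97.9 tilt z [ 0.001 -0.    -1.   ]
tool shift mm [231.   53.1  -6.6] len 237.1 rotvec rad [7.00e-04 3.00e-04 5.04e-01] F [-1.1 -0.3 -0.4] gap 35.7 ff 25.3
0.015 (5001, array([ 606.8, -154.5,   21.4]), 'rect', array([ 606. , -156.6,   50.1,   48.6,   12.4]))
0.034 0
```

View pics/w9c.png

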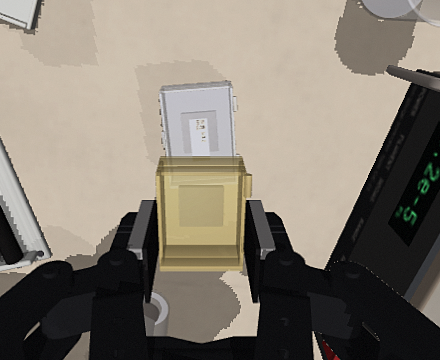

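The crop shows the amber box level in the pads at (200,215), with the clear box still in place. Carrying it to the small tray.

```bash
python3 -m handwheel '[0.034,0.016,0.0037,0,0,0,0,0.034,0.033,0.0076,0,0,0,0,0.034,0.033,0.0076,0,0,0,0,0.034,0.033,0.0076,0,0,0,0,0.034,0.033,0.0076,0,0,0,0,0.034,0.033,0.0076,0,0,0,0,0.034,0.033,0.0076,0,0,0,0,0.034,0.017,0.0038,0,0,0,0,0.034,0,0,0,0,0,0.1,0.034,0,0,0,0,0,0.135,0.034,0,0,0,0,0,0.135,0.034,0,0,0,0,0,0.134,0.034,0,0,0,0,0,0,0.034,0,0,0,0,0,0]'
python3 - <<'E'
from h import *
im,d,c=snap('wrist','w10.png'); X=cloud(c,d); p=r.get_obs()['position']
b=(.56,.70,0.0,.14)
print('tray',layer(X,.0055,.012,b)); 
q=X.reshape(-1,3);q=q[(abs(q[:,0]-p[0])<.04)&(abs(q[:,1]-p[1])<.04)&(abs(q[:,2]-p[2]+.065)<.012)]
e=q[:,:2]-p[:2];a=np.radians(69);s=e@[np.cos(a),np.sin(a)]*1000;t=e@[np.sin(a),-np.cos(a)]*1000
m=abs(t)<15
for k in(-15,-5,5,15): print(k,((np.median(q[m&(abs(s-k)<4),2])-p[2])*1000).round(1))
print('box span tool x',np.percentile(s[m],[.5,99.5]))
hsv=cv2.cvtColor(im,cv2.COLOR_RGB2HSV);white=((hsv[...,1]<25)&(hsv[...,2]>120)).astype(np.uint8)
go(630.7,68.1,90,69)
E
```

```text
time: 20.8
position: [0.6306, 0.0681, 0.1926]
orientation: [-0.0, 0.823, 0.568, -0.0]
wrist_force: [0.3, 1.1, -0.9]
finger_gap: 0.418
finger_force: 25.3
tray (1069, array([636.5,  84.9,   8.2]), 'rect', array([632.5,  73.7,  55.2,  63.3,  69.4]))
-15 -65.5
-5 -65.5
5 -65.5
15 -65.5
box span tool x [-21.63666722  24.03273336]
t 20.85 pos [630.7  68.1 192.7] phi 69.2 tilt z [-0.001 -0.    -1.   ]
tool shift mm [0.000e+00 1.000e-01 1.027e+02] len 102.7 rotvec rad [-0.0006  0.0004  0.0036] F [ 0.5  0.3 -1. ] gap 35.5 ff 25.3
```

View pics/w10.png

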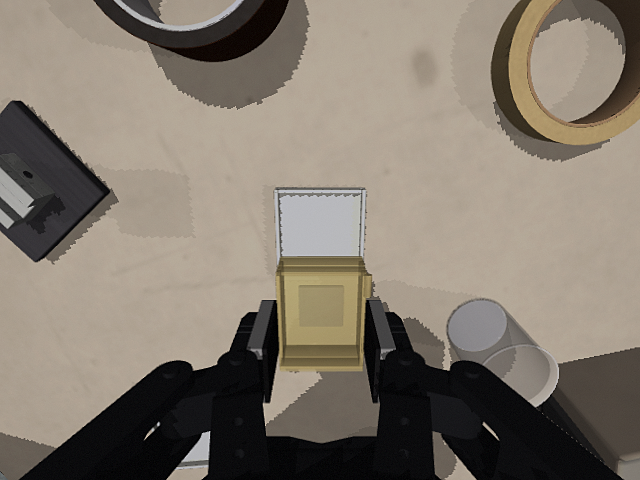

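The tray's far edge runs (276,187)–(366,187), with the box held above it at (320,312). I check the tray centre from those corners.

```bash
python3 - <<'E'
from h import *
c=r.get_calibration('wrist')
P=onz(c,[(276,187),(366,187)],.009)*1000
u=P[1]-P[0];w=np.hypot(*u[:2]);f=np.degrees(np.arctan2(u[1],u[0]))
m=P.mean(0)[:2];a=np.radians(f+90);print(w,f, m-34*np.array([np.cos(a),np.sin(a)]))
E
```

```text
60.784641074661 -20.774442133511858 [631.91010919  68.50271704]
```

```bash
python3 -m handwheel '[0.034,-0.0008,0.0005,0.02,0,0,0.003,0.034,0,0,0.035,0,0,0,0.034,0,0,0.025,0,0,0,0.034,0,0,0.014,0,0,0,0.034,0,0,0.005,0,0,0,0.034,0,0,0.001,0,0,0,0.034,0,0,0,0,0,0,0.034,0,0,0,0,0,0]'
python3 -m handwheel '[0.034,0,0,0.002,0,0,0,0.034,0,0,0,0,0,0]'
python3 -m handwheel '[0.034,0,0,0.001,0,0,0,0.034,0,0,0,0,0,0]'
```

```text
time: 21.65
position: [0.6314, 0.0672, 0.0942]
orientation: [0.001, 0.825, 0.565, 0.001]
wrist_force: [-0.2, 0.2, -0.2]
finger_gap: 0.418
finger_force: 25.3
time: 21.85
position: [0.6311, 0.0671, 0.0914]
orientation: [0.0, 0.825, 0.565, 0.0]
wrist_force: [-0.7, -0.3, -0.2]
finger_gap: 0.416
finger_force: 25.3
time: 22.05
position: [0.631, 0.0672, 0.09]
orientation: [0.0, 0.825, 0.565, -0.0]
wrist_force: [-0.5, 0.4, 0.2]
finger_gap: 0.415
finger_force: 25.3
```

```bash
python3 -m handwheel '[0.034,0,0,0.001,0,0,0,0.034,0,0,0,0,0,0]'
python3 -m handwheel '[0.034,0,0,0.0005,0,0,0,0.034,0,0,0,0,0,0]'
```

```text
time: 22.25
position: [0.631, 0.0671, 0.0889]
orientation: [-0.0, 0.825, 0.565, -0.0]
wrist_force: [0.2, 0.6, -0.6]
finger_gap: 0.414
finger_force: 25.3
time: 22.45
position: [0.631, 0.0671, 0.0885]
orientation: [0.0, 0.825, 0.565, -0.0]
wrist_force: [1.1, 0.2, 0.2]
finger_gap: 0.414
finger_force: 25.3
```

```bash
python3 -m handwheel '[0.034,0,0,0.0006,0,0,0,0.034,0,0,0,0,0,0]'
python3 -m handwheel '[0.034,0,0,0.0005,0,0,0,0.034,0,0,0,0,0,0]'
```

```text
time: 22.65
position: [0.631, 0.0671, 0.088]
orientation: [0.0, 0.825, 0.565, 0.0]
wrist_force: [-0.0, -0.1, 0.2]
finger_gap: 0.416
finger_force: 25.3
time: 22.85
position: [0.631, 0.0672, 0.0879]
orientation: [0.0, 0.825, 0.565, 0.0]
wrist_force: [-1.8, 0.2, 5.2]
finger_gap: 0.411
finger_force: 25.8
```

Contact with the tray floor. Releasing and retreating.

```bash
python3 -m handwheel '[0.038,0,0,0,0,0,0,0.042,0,0,0,0,0,0,0.05,0,0,0,0,0,0,0.06,0,0,0,0,0,0,0.06,0,0,-0.015,0,0,0,0.06,0,0,-0.04,0,0,0,0.07,0,0,-0.05,0,0,0,0.085,0,0,-0.02,0,0,0,0.085,0,0,0,0,0,0,0.085,0,0,0,0,0,0]'
python3 - <<'E'
from h import *
im,d,c=snap('wrist','w11.png'); X=cloud(c,d);b=(.56,.70,0.0,.14)
print('tray',layer(X,.005,.012,b),'box',layer(X,.016,.04,b))
go(609.5,-167.3,210,102.3)
E
```

```text
time: 23.85
position: [0.6308, 0.0672, 0.2132]
orientation: [0.0, 0.825, 0.565, 0.0]
wrist_force: [-0.2, 1.1, 0.1]
finger_gap: 0.994
finger_force: 0.0
tray (1562, array([631.4,  69.8,   8.1]), 'rect', array([630.2,  67.6,  68.4,  63.2,  69.1])) box (3151, array([632.4,  68.9,  22.3]), 'rect', array([632.3,  67.4,  46.5,  41. ,  69. ]))
t 23.9 pos [630.6  67.1 212.2] phi 68.8 tilt z [-0.001 -0.    -1.   ]
tool shift mm [-226.2   65.     2.3] len 235.4 rotvec rad [-7.000e-04  2.000e-04 -5.842e-01] F [-0.8 -0.5 -0.2] gap 85.0 ff 0.0
```

The amber box lies flat in its tray, centred within 2 mm. Now the clear box.

```bash
python3 -m handwheel '[0.085,-0.0162,0.0046,0,0,0,0,0.085,-0.0323,0.0093,0,0,0,0,0.085,-0.0323,0.0093,0,0,0,0,0.085,-0.0323,0.0093,0,0,0,0,0.085,-0.0323,0.0093,0,0,0,0,0.085,-0.0323,0.0093,0,0,0,0,0.085,-0.0323,0.0093,0,0,0,0,0.085,-0.0162,0.0046,0,0,0,0,0.08,0,0,0,0,0,-0.117,0.08,0,0,0,0,0,-0.117,0.08,0,0,0,0,0,-0.117,0.08,0,0,0,0,0,-0.117,0.08,0,0,0,0,0,-0.117,0.08,0,0,0,0,0,0,0.08,0,0,0,0,0,0]'
python3 - <<'E'
from h import *
im,d,c=snap('wrist'); X=cloud(c,d)
b=(.54,.68,-.23,-.10)
print(layer(X,.012,.03,b))
go(609.3,-167.4,81,102.4)
E
```

```text
time: 25.4
position: [0.6097, -0.1673, 0.2119]
orientation: [-0.0, 0.628, 0.778, -0.0]
wrist_force: [-0.2, -0.7, 0.3]
finger_gap: 0.932
finger_force: 0.0
(6416, array([ 609. , -164.9,   21.3]), 'rect', array([ 609.6, -167.2,   53.3,   70.3,   12.6]))
t 25.45 pos [ 609.8 -167.3  212.1] phi 102.2 tilt z [-0.001  0.    -1.   ]
tool shift mm [-1.000e-01 -4.000e-01  1.311e+02] len 131.1 rotvec rad [-0.0007 -0.0004 -0.0041] F [ 0.4  0.1 -0.1] gap 79.9 ff 0.0
```

```bash
python3 -m handwheel '[0.08,0,-0.0003,0.03,0,0,-0.005,0.08,0,0,0.045,0,0,0,0.08,0,0,0.035,0,0,0,0.075,0,0,0.016,0,0,0,0.075,0,0,0.005,0,0,0,0.072,0,0,0,0,0,0,0.064,0,0,0,0,0,0,0.058,0,0,0,0,0,0,0.053,0,0,0,0,0,0,0.048,0,0,0,0,0,0,0.045,0,0,0,0,0,0,0.045,0,0,0,0,0,0]' 30
python3 - <<'E'
from h import *
go(609.3,-167.4,81,102.4)
E
```

```text
time: 26.65
position: [0.6099, -0.1674, 0.0826]
orientation: [0.001, 0.625, 0.781, 0.0]
wrist_force: [-0.5, 0.4, 7.9]
finger_gap: 0.558
finger_force: 30.2
t 26.65 pos [ 609.9 -167.4   82.6] phi 102.6 tilt z [ 0.001 -0.001 -1.   ]
tool shift mm [ 0.1 -0.6  1.6] len 1.7 rotvec rad [0.001  0.0008 0.0041] F [-0.5  0.4  7.9] gap 47.6 ff 30.2
```

```bash
python3 -m handwheel '[0.045,0,0,-0.002,0,0,0,0.045,0,0,-0.005,0,0,0,0.045,0,0,-0.02,0,0,0,0.045,0,0,-0.035,0,0,0,0.045,0,0,-0.025,0,0,0,0.045,0,0,-0.015,0,0,0,0.045,0,0,0,0,0,0]'
python3 - <<'E'
from h import *
go(464.7,-58.2,185,76.7)
E
```

```text
time: 27.35
position: [0.6101, -0.1675, 0.1854]
orientation: [0.002, 0.625, 0.781, 0.0]
wrist_force: [0.1, 0.5, -1.0]
finger_gap: 0.554
finger_force: 31.4
t 27.35 pos [ 610.1 -167.5  185.4] phi 102.6 tilt z [ 0.003 -0.001 -1.   ]
tool shift mm [ 138.4 -118.    -0.2] len 181.9 rotvec rad [0.0031 0.0012 0.4527] F [ 0.1  0.5 -1. ] gap 47.3 ff 31.4
```

```bash
python3 -m handwheel '[0.045,0.0138,-0.0118,0,0,0,0,0.045,0.0277,-0.0236,0,0,0,0,0.045,0.0277,-0.0236,0,0,0,0,0.045,0.0277,-0.0236,0,0,0,0,0.045,0.0277,-0.0236,0,0,0,0,0.045,0.0138,-0.0118,0,0,0,0,0.045,0,0,0,0,0,0.1,0.045,0,0,0,0,0,0.12,0.045,0,0,0,0,0,0.12,0.045,0,0,0,0,0,0.112,0.045,0,0,0,0,0,0,0.045,0,0,0,0,0,0]'
python3 - <<'E'
from h import *
im,d,c=snap('wrist','w12.png'); X=cloud(c,d); p=r.get_obs()['position']
b=(.39,.54,-.13,.02)
print('tray',layer(X,.0055,.012,b)); 
q=X.reshape(-1,3);q=q[(abs(q[:,0]-p[0])<.05)&(abs(q[:,1]-p[1])<.05)&(abs(q[:,2]-p[2]+.062)<.012)]
e=q[:,:2]-p[:2];a=np.radians(76.7);s=e@[np.cos(a),np.sin(a)]*1000;t=e@[np.sin(a),-np.cos(a)]*1000
m=abs(t)<15
for k in(-25,-10,10,25): print(k,((np.median(q[m&(abs(s-k)<4),2])-p[2])*1000).round(1))
print('box span tool x',np.percentile(s[m],[.5,99.5]))
go(464.7,-58.2,85,76.7)
E
```

```text
time: 28.55
position: [0.464, -0.058, 0.1828]
orientation: [-0.0, 0.783, 0.622, -0.0]
wrist_force: [0.1, -0.4, -0.7]
finger_gap: 0.555
finger_force: 31.4
tray (1125, array([472.5, -23.7,   8.2]), 'rect', array([470.3, -32.5,  39.4,  75.3,  76.6]))
-25 -61.3
-10 -61.1
10 -61.2
25 -61.3
box span tool x [-33.78309662  36.08927839]
t 28.6 pos [464.  -58.1 182.9] phi 76.9 tilt z [-0.001  0.    -1.   ]
tool shift mm [ 0.   0.8 97.9] len 97.9 rotvec rad [-0.001   0.0001  0.0037] F [ 0.7 -0.1 -0.5] gap 47.3 ff 31.4
```

View pics/w12.png

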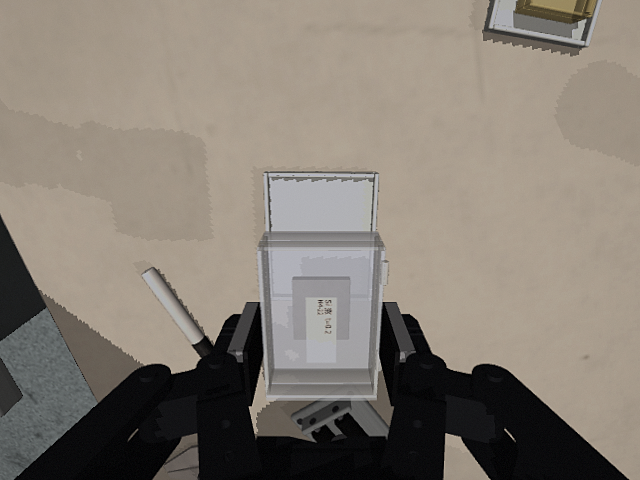

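The clear box is held level at (320,315), with its tray's far edge at (264–379,173). The tray centre is confirmed as (464,-58) mm. Lowering.

```bash
python3 -m handwheel '[0.045,-0.001,0.0005,0.02,0,0,0.0035,0.045,0,0,0.03,0,0,0,0.045,0,0,0.025,0,0,0,0.045,0,0,0.012,0,0,0,0.045,0,0,0.004,0,0,0,0.045,0,0,0.001,0,0,0,0.045,0,0,0,0,0,0,0.045,0,0,0,0,0,0]'
python3 -m handwheel '[0.045,0,0,0.002,0,0,0,0.045,0,0,0,0,0,0]'
python3 -m handwheel '[0.045,0,0,0.001,0,0,0,0.045,0,0,0,0,0,0]'
```

```text
time: 29.4
position: [0.4648, -0.0592, 0.0923]
orientation: [0.001, 0.785, 0.619, 0.0]
wrist_force: [-0.5, -0.5, -1.1]
finger_gap: 0.556
finger_force: 31.4
time: 29.6
position: [0.4645, -0.0592, 0.0897]
orientation: [0.0, 0.785, 0.619, 0.0]
wrist_force: [-0.7, -0.8, -0.8]
finger_gap: 0.554
finger_force: 31.4
time: 29.8
position: [0.4645, -0.0592, 0.0885]
orientation: [0.0, 0.785, 0.619, -0.0]
wrist_force: [0.6, 0.2, -0.3]
finger_gap: 0.56
finger_force: 31.4
```

```bash
python3 -m handwheel '[0.045,0,0,0.0015,0,0,0,0.045,0,0,0,0,0,0]'
python3 -m handwheel '[0.045,0,0,0.0007,0,0,0,0.045,0,0,0,0,0,0]'
python3 -m handwheel '[0.045,0,0,0.0005,0,0,0,0.045,0,0,0,0,0,0]'
```

```text
time: 30.0
position: [0.4644, -0.0592, 0.0868]
orientation: [-0.0, 0.785, 0.619, -0.0]
wrist_force: [-0.9, 1.0, 0.3]
finger_gap: 0.555
finger_force: 31.4
time: 30.2
position: [0.4645, -0.0592, 0.0862]
orientation: [-0.0, 0.785, 0.619, -0.0]
wrist_force: [0.0, -0.9, -0.9]
finger_gap: 0.556
finger_force: 31.4
time: 30.4
position: [0.4645, -0.0592, 0.0857]
orientation: [0.0, 0.785, 0.619, -0.0]
wrist_force: [-0.4, 0.1, -0.6]
finger_gap: 0.557
finger_force: 31.4
```

```bash
python3 -m handwheel '[0.045,0,0,0.0005,0,0,0,0.045,0,0,0,0,0,0]'
python3 -m handwheel '[0.045,0,0,0.0004,0,0,0,0.045,0,0,0,0,0,0]'
```

```text
time: 30.6
position: [0.4645, -0.0592, 0.0856]
orientation: [0.0, 0.785, 0.619, 0.0]
wrist_force: [-0.9, -0.5, 6.5]
finger_gap: 0.551
finger_force: 32.0
time: 30.8
position: [0.4645, -0.0592, 0.0856]
orientation: [0.0, 0.785, 0.619, 0.0]
wrist_force: [-1.9, 0.5, 13.7]
finger_gap: 0.555
finger_force: 32.8
```

Firmly on the tray floor. Releasing, rising, and checking everything.

```bash
python3 -m handwheel '[0.05,0,0,0,0,0,0,0.055,0,0,0,0,0,0,0.062,0,0,0,0,0,0,0.07,0,0,0,0,0,0,0.075,0,0,-0.015,0,0,0,0.075,0,0,-0.04,0,0,0,0.075,0,0,-0.05,0,0,0,0.085,0,0,-0.05,0,0,0,0.085,0,0,-0.02,0,0,0,0.085,0,0,0,0,0,0,0.085,0,0,0,0,0,0]'
python3 - <<'E'
from h import *
go(464,-58,250,76)
im,d,c=snap('wrist','w13.png'); X=cloud(c,d);b=(.39,.54,-.13,.02)
print('tray',layer(X,.0055,.012,b),'box',layer(X,.016,.04,b))
im,d,c=snap('top','top1.png'); X=cloud(c,d)
print('rod',layer(X,.032,.05,(.36,.55,-.33,-.16)),'rest',layer(X,.004,.012,(.40,.51,-.32,-.18)))
print('block',layer(X,.03,.05,(.38,.53,.09,.25)))
print('amber',layer(X,.018,.04,(.56,.70,0.0,.14)))
print('jar',layer(X,.085,.1,(.54,.63,-.38,-.28)),'beaker',layer(X,.062,.085,(.67,.77,-.1,0)))
cv2.imwrite('pics/top1c.png',cv2.resize(im[140:330,180:480],(800,507))[:,:,::-1])
E
```

```text
time: 31.9
position: [0.4642, -0.0591, 0.2596]
orientation: [0.0, 0.785, 0.619, 0.0]
wrist_force: [-0.1, -0.6, -0.5]
finger_gap: 0.996
finger_force: 0.0
t 31.9 pos [464.2 -59.1 259.6] phi 76.5 tilt z [ 0. -0. -1.]
tool shift mm [ 1.  -0.4  9.6] len 9.6 rotvec rad [0.0002 0.0001 0.0093] F [-0.1 -0.6 -0.5] gap 85.0 ff 0.0
tray (1454, array([464.8, -54.3,   8.3]), 'rect', array([464.1, -58.1,  92. ,  75.3,  76.5])) box (4839, array([466. , -56.5,  24.3]), 'rect', array([465.9, -58.5,  70. ,  53.3,  76.5]))
rod (244, array([ 453.6, -247.5,   37. ]), 'rect', array([ 453.5, -247.6,   17. ,   70. ,   21.5])) rest (591, array([ 453.1, -244.3,    6.6]), 'rect', array([ 456.1, -249.5,  135.6,  105.6,   89.9]))
block (139, array([455.8, 173.7,  35.1]), 'rect', array([455.2, 174.2,  30.5,  36.8,  17.9]))
amber (322, array([632. ,  68.7,  23.1]), 'rect', array([631.6,  68.8,  46.8,  38. ,  68.7]))
jar (376, array([ 584.8, -332.6,   88.7]), 'rect', array([ 584.8, -332. ,   45.2,   44.7,    4.9])) beaker (132, array([724.7, -49.4,  67.3]), 'rect', array([724.8, -63.7,  53.2,  87.7,  15.5]))
```

View pics/w13.png

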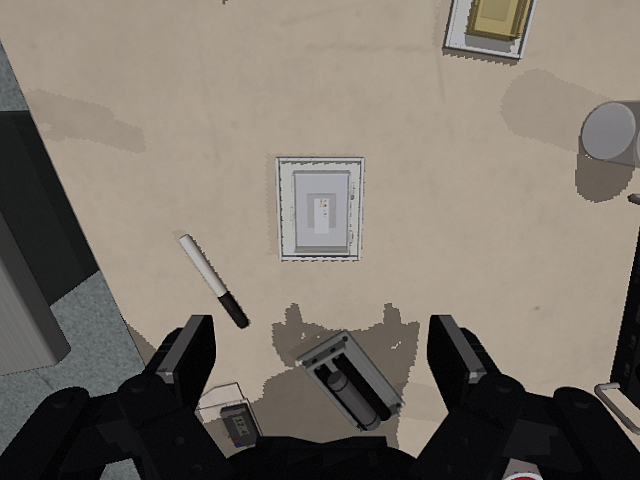

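View pics/top1c.png

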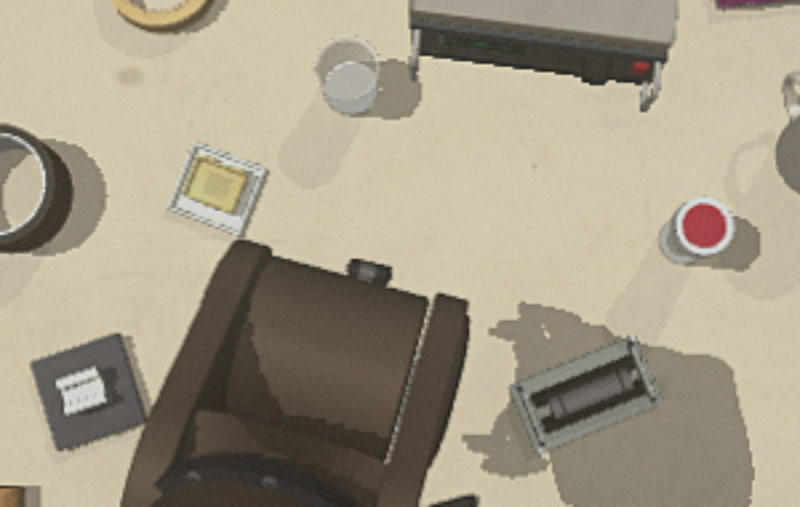

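The clear box lies in its tray at (320,208). In the top crop, the rod is in the rest at (590,392), the block on the plate at (82,390), and the amber box in its tray at (218,187). The jar and beaker have not moved.

```bash
python3 -c "
from rig import r
print(r.finish_job())"
```

```text
the job is handed in; nothing more can be done
None
```

The job is handed in at about 32 s: the rod is on the rollers, the block is on the plate slot upwards, both boxes lie flat in their trays (all centred within about 2 mm), and the jar and beaker are untouched.

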